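# Feel along the saw guard's trip strip

## Robot

A 7-joint arm with a two-finger parallel gripper is mounted at the origin on the work surface. World frame = base frame: x ahead of the robot, y to its left, z up, the work surface at z = 0. Lengths are in m, angles in degrees, forces in N, time in s.
With the tool pointing down it reaches from about 0.4 to 0.85 m from the base axis. Payload 4.5 kg.
Tool frame: the origin (TCP) lies midway between the tips of the shut fingers; the grasp point (between the pads) lies 19 mm behind it (arm.grasp_offset is the distance from the TCP to the grasp point, in m); z points along the fingers, y is the line along which they close (so a half turn about z gives the same grasp; the last joint's range is limited). The gripper opens to 85 mm and grips with 20 to 120 N. Pads are 22 mm wide; open, the fingers measure 114 mm over their backs; the gripper's body (76 mm by 85 mm) begins 54 mm behind the grasp point. The pads swing forward as they close: fully open they stand 13 mm farther back than shut.
Start: joints at [74.588, 39.483, -11.15, 89.685, 9.013, 51.709, -12.324], TCP at [0.186, -0.597, 0.231] pointing down, gripper open.
Joint ranges: [-172.22, 172.22], [-26.19, 119.32], [-84.43, 86.54], [7.71, 146.69], [-57.33, 237.33], [2.42, 119.75], [-152.13, 152.13]. Speed limits (degrees/s): [147.25, 147.25, 180, 180, 180, 180, 180].

## Interface

Orientations are given as a 3x3 rotation matrix whose columns are the frame's x, y, z axes.
In Python, from workcell import arm gives the robot as it stands.
- The arm moves only by the shell command python3 -m pendant 'ROWS' [FORCE]. ROWS is a JSON object of lists of equal length, an entry for each row: "hand": the finger opening in cm, from 0 to 8.54; "linear": the shift along the world's x, y, z in cm, a list of three; "roll": the turn about the world's z in rad. A call has 1 to 8 rows; each row is the pose to reach, as a shift and turn from the pose commanded when the call began; what a row does not reach only later rows make up. A row lasts 1/12 s, in which the tool goes at most 41.7 mm and 7.16 degrees, less where a joint would pass 70% of its speed; a pose out of reach is approached as far as the arm can. A call with a gripper value outside its range is refused whole. The fingers move at their own pace and stop on an object; FORCE is the grip in N (left out, the last holds). Time passes only in rows, so rows that repeat a pose let the fingers close. It gives the time, the measured TCP pose, the force, the opening and the grip force at its end, in the units of the state.
- arm.read_state(): the state, without advancing time (a new reading comes with each control period).
- arm.read_camera(name): name is "scene" or "top"; returns the picture (384x512x3 uint8, red, green, blue); there is no depth.
- arm.camera_info(name): a dict with "intrinsics" (3x3 intrinsics, pixels), "origin" and "attitude" of the camera in the world. Camera axes: x right, y down, z forward; pixel columns grow to the right and rows downward; lengths in m; the calibration is good to about 2 mm. A picture is of the moment at which its call begins. camera_info takes no time and is no camera call.
- arm.sign_off(): hands the job in; it is judged then, once.
Trained networks look in the newest picture that a camera, given by its name, has taken for a name from the list of things; names that differ only in an ending like _2 or _b are one class to them, and where a whole thing is asked for, a point or a joint stands for the part that bears it (a point fixed in the world has none). Each returns a list of dicts, best first, with "score" (0 to 1); they miss things now and then, are a little off and sometimes report something else, mostly with a low value. They report only what shows in the picture. A call takes as long as a camera call.
- arm.silhouettes(camera, query): "pixels" (384x512 bool, what is visible of it) and "location" ([row, column] in pixels, amid what is visible of it).
The state is a dict: "time": time; "joint_pos": joint angles; "qd": joint speeds; "effort": joint torques, N m; "position": TCP position; "orientation": TCP orientation; "force": force on the tool from outside, world axes, zero at the start; "wrist_torque": the same for the moment, N m; "finger_gap": finger opening in m; "gripper_force": force on a finger pad.
Only numpy, scipy, OpenCV 4.12 (cv2) and the standard library are available. Lean on these libraries where they do the work, as an engineer would, in place of code of your own. Each camera call takes 0.05 s, during which the arm holds its last target. There are 200 camera calls.

## Task

Test the safety trip strip on the red half-round saw guard: with closed fingertips, run lightly along its six sprung black pads, one after the other from the end with the yellow post to the end with the white post, so that each pad gives a few millimetres but none is pushed down to its stop. Stay on the last pad, the one next to the white post, and keep that one alone lightly pressed: the program finishes while the fingertips are still holding it down. Leave everything lying on the guard and the bench where it is, and lift nothing.

Things in the scene. Friction and masses are not known exactly. Their poses are not given: they have to be found in the camera images.
- guard: Fixed red half-round plate, radius 200 mm, top face 30 mm above the bench, with a grey bar 60 mm deep, 430 mm long, 38 mm high along its straight side. Origin on the bench at the half circle's centre; x points from there to the middle of the curved rim, z up. Six black pads stand 55 mm apart along an arc of radius 160 mm about the origin: pad 1 at the -y end, pad 6 at the +y end.
- yellow_post: Yellow round post (26 mm across on a 32 mm foot, 28 mm tall), fixed on the guard's top face, about 64 mm along the arc beyond the first pad of the row: the trace starts at this end, which may be the pad 1 end or the pad 6 end. Origin at the centre of its foot.
- white_post: White round post of the same shape, fixed beyond the other end of the row: the trace ends on the pad beside it. Origin at the centre of its foot.
- pad1_top (a point): Centre of the crown of pad 1 of 6 (black, white line across), moving with it; 48 mm above the bench at rest. Pad: 34 mm wide across the row (point x, radial), 50 mm long along the row (point y, tangent to the arc), flat crown 12 mm long with a 19 mm ramp falling 9 mm at either end, so fingertips slide from pad to pad.
- pad1 (a joint): How far pad 1 is pressed down: 0 up, 0.009 m at its stop. A spring returns it: about 0.4 N to start it, 4 N at the stop (0.4 N per mm).
- pad2_top (a point): Centre of the crown of pad 2 of 6 (black, white line across), moving with it; 48 mm above the bench at rest. Pad: 34 mm wide across the row (point x, radial), 50 mm long along the row (point y, tangent to the arc), flat crown 12 mm long with a 19 mm ramp falling 9 mm at either end, so fingertips slide from pad to pad.
- pad2 (a joint): How far pad 2 is pressed down: 0 up, 0.009 m at its stop. A spring returns it: about 0.4 N to start it, 4 N at the stop (0.4 N per mm).
- pad3_top (a point): Centre of the crown of pad 3 of 6 (black, white line across), moving with it; 48 mm above the bench at rest. Pad: 34 mm wide across the row (point x, radial), 50 mm long along the row (point y, tangent to the arc), flat crown 12 mm long with a 19 mm ramp falling 9 mm at either end, so fingertips slide from pad to pad.
- pad3 (a joint): How far pad 3 is pressed down: 0 up, 0.009 m at its stop. A spring returns it: about 0.4 N to start it, 4 N at the stop (0.4 N per mm).
- pad4_top (a point): Centre of the crown of pad 4 of 6 (black, white line across), moving with it; 48 mm above the bench at rest. Pad: 34 mm wide across the row (point x, radial), 50 mm long along the row (point y, tangent to the arc), flat crown 12 mm long with a 19 mm ramp falling 9 mm at either end, so fingertips slide from pad to pad.
- pad4 (a joint): How far pad 4 is pressed down: 0 up, 0.009 m at its stop. A spring returns it: about 0.4 N to start it, 4 N at the stop (0.4 N per mm).
- pad5_top (a point): Centre of the crown of pad 5 of 6 (black, white line across), moving with it; 48 mm above the bench at rest. Pad: 34 mm wide across the row (point x, radial), 50 mm long along the row (point y, tangent to the arc), flat crown 12 mm long with a 19 mm ramp falling 9 mm at either end, so fingertips slide from pad to pad.
- pad5 (a joint): How far pad 5 is pressed down: 0 up, 0.009 m at its stop. A spring returns it: about 0.4 N to start it, 4 N at the stop (0.4 N per mm).
- pad6_top (a point): Centre of the crown of pad 6 of 6 (black, white line across), moving with it; 48 mm above the bench at rest. Pad: 34 mm wide across the row (point x, radial), 50 mm long along the row (point y, tangent to the arc), flat crown 12 mm long with a 19 mm ramp falling 9 mm at either end, so fingertips slide from pad to pad.
- pad6 (a joint): How far pad 6 is pressed down: 0 up, 0.009 m at its stop. A spring returns it: about 0.4 N to start it, 4 N at the stop (0.4 N per mm).
- sanding_block: Cork sanding block 45 x 75 x 25 mm lying loose on the guard's plate inside the row; a bystander, to be left alone. Origin on its underside, near its middle.
- roller_bearing: Steel stepped roller, 32 mm across, 22 mm tall, standing loose on the guard's plate inside the row; a bystander, to be left alone. Origin on its underside, near its middle.
- push_stick: Orange push stick about 260 mm long, 14 mm thick, lying beyond the guard; a bystander, to be left alone. Origin on its underside, near its middle.
- tape_measure: Yellow and black tape measure 70 x 40 x 62 mm; a bystander, to be left alone. Origin on its underside, near its middle.
- glue_bottle: White glue bottle, 60 mm across, 160 mm tall; a bystander, to be left alone. Origin on its underside, near its middle.
- try_square: Try square lying flat, wooden stock 110 mm, steel blade 170 mm; a bystander, to be left alone. Origin on its underside, in the stock, where the blade meets it.
- offcut: Plywood offcut 160 x 70 x 18 mm; a bystander, to be left alone. Origin on its underside, near its middle.
- screw_jar: Glass jar with a steel cap, 64 mm across, 75 mm tall; a bystander, to be left alone. Origin on its underside, near its middle.

How it is judged:
By the outcome, as a careful person would: the job done as asked, in the order asked, and still so for the second after the job is handed in, while the arm keeps its last pose, push and grip.
It also fails if it takes over 40 s, if anything falls off the work surface, if the arm or the gripper's body presses on something with over 40 N, if the wrist force passes 120 N, or if a joint passes its speed limit or range.

## Working session

There is one attempt and no reset: what is moved stays moved. The work goes in short steps, Python scripts to look and compute and a shell command to move; the robot and the scene stay as the last step left them, time stands still between calls to the robot, and variables do not carry over. Pictures are saved under pics/ and viewed, at most 10 in all, crops included, and the job is handed in when it is done.

```bash
mkdir -p pics; python3 - <<'E'
from workcell import arm
import cv2,numpy as np
for c in("top","scene"):
    im=arm.read_camera(c); cv2.imwrite(f"pics/{c}0.png",im[:,:,::-1])
    i=arm.camera_info(c); print(c,np.round(i["intrinsics"],1).tolist(),np.round(i["origin"],4),np.round(i["attitude"],4).tolist())
    for q in["guard","yellow_post","white_post","pad1_top","sanding_block","roller_bearing"]:
        for d in arm.silhouettes(c,q)[:7]: print(q,round(d["score"],2),np.round(d["location"],1),d["pixels"].sum())
s=arm.read_state();print(s["time"],s["position"],np.round(s["orientation"],3).tolist(),s["force"],s["finger_gap"])
E
```

```text
top [[423.2, 0.0, 259.9], [0.0, 423.2, 196.7], [0.0, 0.0, 1.0]] [0.483  0.0135 1.7164] [[0.0011, -0.998, 0.0637], [-1.0, -0.0014, -0.0053], [0.0054, -0.0637, -0.998]]
guard 0.69 [229.6 258.6] 5246
guard 0.58 [212.2 288.8] 122
guard 0.54 [213.5 228.1] 90
white_post 0.7 [156.8 284.4] 500
white_post 0.6 [227.8 219.3] 36
sanding_block 0.49 [227.1 249.1] 189
roller_bearing 0.52 [224.5 273.9] 62
roller_bearing 0.36 [200.4 248.6] 88
roller_bearing 0.26 [150.9 224.7] 229
scene [[389.6, 0.0, 253.0], [0.0, 389.6, 197.5], [0.0, 0.0, 1.0]] [1.274  0.2642 1.0484] [[-0.3749, 0.7453, -0.5514], [0.9271, 0.2963, -0.2298], [-0.0079, -0.5973, -0.802]]
guard 0.87 [181.6 274.1] 6205
guard 0.64 [187.4 248.9] 161
guard 0.18 [204.2 273. ] 162
yellow_post 0.29 [198.5 257.6] 177
white_post 0.4 [186.2 315.3] 90
pad1_top 0.43 [181.9 234.3] 131
sanding_block 0.87 [177.4 286.6] 348
roller_bearing 0.44 [173.9 258.3] 77
roller_bearing 0.17 [178.9 285.8] 385
0.7 [ 0.18639459 -0.59656266  0.23131015] [[0.954, 0.298, 0.0], [0.298, -0.954, -0.0], [0.0, 0.0, -1.0]] [-0.01427846 -0.26671395 -0.9674519 ] 0.08503645723965991
```

```bash
python3 - <<'E'
import cv2,numpy as np
a=cv2.imread("pics/top0.png")[130:270,180:350]; b=cv2.imread("pics/scene0.png")[120:260,170:370]
a=cv2.resize(a,None,fx=4,fy=4,interpolation=cv2.INTER_CUBIC);cv2.imwrite("pics/topc.png",a)
b=cv2.resize(b,None,fx=4,fy=4,interpolation=cv2.INTER_CUBIC);cv2.imwrite("pics/scenec.png",b)
E
```

```text
(no output)
```

View pics/topc.png

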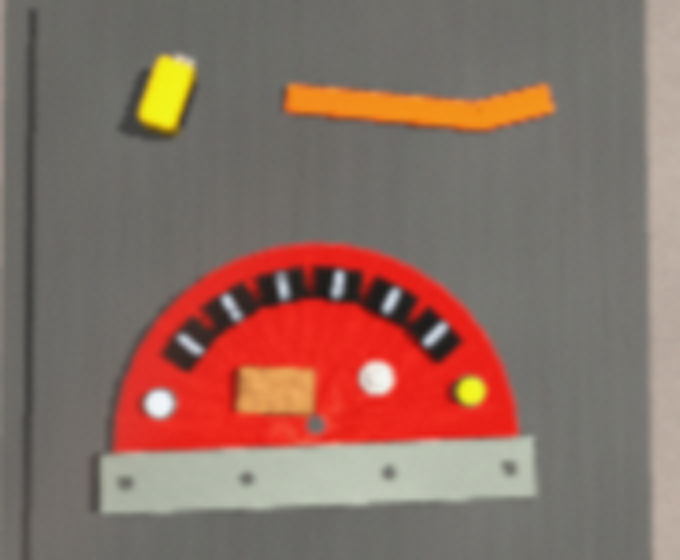

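View pics/scenec.png

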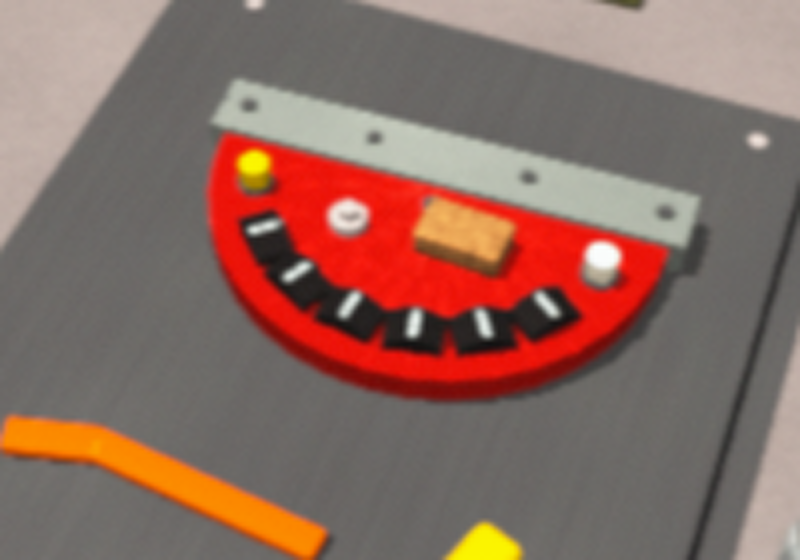

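View pics/top0.png

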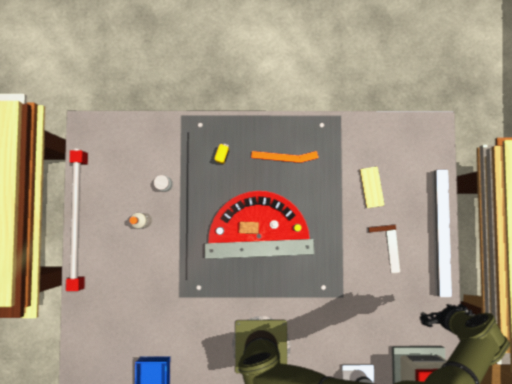

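The top view (crop) shows the yellow post at about (471,390) and the white one at (159,403). Yellow is on the -y side, so the trace runs from pad 1 to pad 6. The pads' white lines run from (436,334) to (190,343), and the block and roller sit well inside the row. Next I fit the guard pose from both cameras.

```bash
cat > fit.py <<'E'
from workcell import arm
import cv2,numpy as np
from scipy.optimize import least_squares
clk={"top":(180,130,[(436,334),(391,300),(339,284),(285,286),(232,307),(190,343)],[(471,390),(159,403)]),
"scene":(170,120,[(264,227),(297,272),(350,306),(413,323),(484,323),(547,306)],[(255,162),(602,256)])}
obs={}
for c,(ox,oy,st,po) in clk.items():
    g=cv2.imread(f"pics/{c}0.png").min(axis=2).astype(float); P=[]
    for x,y in st:
        u,v=(x+.5)/4-.5+ox,(y+.5)/4-.5+oy
        for _ in range(3):
            Y,X=np.mgrid[int(round(v))-4:int(round(v))+5,int(round(u))-4:int(round(u))+5]
            w=np.clip(g[Y,X]-60,0,None)*(np.hypot(X-u,Y-v)<4.2); u,v=(w*X).sum()/w.sum(),(w*Y).sum()/w.sum()
        P.append((u,v))
    P+= [((x+.5)/4-.5+ox,(y+.5)/4-.5+oy) for x,y in po]; obs[c]=np.array(P)
def model(p):
    th=p[2]+np.r_[(np.arange(6)-2.5)*55/160,-(2.5*55+64)/160,(2.5*55+64)/160]
    return np.c_[p[0]+.16*np.cos(th),p[1]+.16*np.sin(th),[.048]*6+[.058]*2]
def proj(c,W):
    i=arm.camera_info(c);q=(W-i["origin"])@np.array(i["attitude"])@np.array(i["intrinsics"]).T
    return q[:,:2]/q[:,2:]
def fit(cs): return least_squares(lambda p:np.concatenate([(proj(c,model(p))-obs[c]).ravel() for c in cs]),[.4,0,0]).x
if __name__=="__main__":
    for cs in(["top"],["scene"],["top","scene"]):
        p=fit(cs);print(cs,p[:2].round(4),np.degrees(p[2]).round(2),[np.abs(proj(c,model(p))-obs[c]).max(axis=1).round(2) for c in cs])
    print(model(p).round(4)[:6]); print((np.degrees(p[2])+(np.arange(6)-2.5)*np.degrees(55/160)+90).round(1))
E
python3 fit.py
```

```text
['top'] [0.4152 0.0083] 2.45 [array([0.06, 0.12, 0.11, 0.01, 0.15, 0.06, 0.23, 0.22])]
['scene'] [0.4167 0.0082] 2.07 [array([0.37, 0.17, 0.16, 0.01, 0.11, 0.09, 0.27, 0.06])]
['top', 'scene'] [0.4159 0.0081] 2.26 [array([0.2 , 0.17, 0.19, 0.23, 0.23, 0.24, 0.3 , 0.55]), array([0.49, 0.35, 0.12, 0.22, 0.23, 0.19, 0.21, 0.33])]
[[ 0.5251 -0.1088  0.048 ]
 [ 0.5581 -0.0652  0.048 ]
 [ 0.5745 -0.013   0.048 ]
 [ 0.5724  0.0417  0.048 ]
 [ 0.5519  0.0925  0.048 ]
 [ 0.5155  0.1334  0.048 ]]
[ 43.   62.7  82.4 102.1 121.8 141.5]
```

The cameras agree within 1.5 mm: guard centre at (0.416, 0.008), yaw 2.3°. I'll move to a point above the start, between the yellow post and pad 1, with the fingers shut.

```bash
python3 -m pendant '{"hand":[0,0,0,0,0,0,0,0],"linear":[[2,3,0],[4,6,0],[6.5,9.5,0],[9,13,0],[11.5,17,0],[14,21,0],[16,24,0],[16,24,0]],"roll":[0.03,0.06,0.1,0.13,0.16,0.16,0.16,0.16]}' 20
python3 -m pendant '{"hand":[0,0,0,0,0,0,0,0],"linear":[[2,3,0],[4,6,0],[6.5,9.5,0],[9,13,0],[11.5,17,0],[14,21,0],[15.9,23.2,-2],[15.9,23.2,-4]],"roll":[0.03,0.06,0.1,0.13,0.13,0.13,0.13,0.13]}'
python3 -m pendant '{"hand":[0,0,0,0,0,0],"linear":[[0,0,-3],[0,0,-6],[0,0,-9],[0,0,-11],[0,0,-11],[0,0,-11]],"roll":[0,0,0,0,0,0]}'
python3 - <<'E'
from workcell import arm
import numpy as np
s=arm.read_state();print(s["time"],s["position"],np.degrees(np.arctan2(s["orientation"][1][0],s["orientation"][0][0])),s["force"],s["joint_pos"])
E
```

```text
time: 1.37
position: [0.3515, -0.3494, 0.2318]
orientation: [[0.89, 0.456, 0.003], [0.456, -0.89, 0.004], [0.005, -0.002, -1.0]]
force: [0.3, -0.5, 0.3]
finger_gap: 0.0005
gripper_force: 0.0
time: 2.03
position: [0.5126, -0.1164, 0.1929]
orientation: [[0.823, 0.567, 0.011], [0.567, -0.823, 0.004], [0.012, 0.003, -1.0]]
force: [0.9, 0.1, 0.6]
finger_gap: 0.0001
gripper_force: 0.0
time: 2.53
position: [0.5051, -0.1246, 0.0809]
orientation: [[0.829, 0.559, -0.002], [0.559, -0.829, 0.0], [-0.001, -0.001, -1.0]]
force: [0.4, -0.2, 1.7]
finger_gap: 0.0001
gripper_force: 0.0
2.5333 [ 0.50506915 -0.12455847  0.08087978] 33.97639234789463 [ 0.4413101  -0.17459539  1.73079795] [ 13.30455645  45.80705371  -7.49387296 114.5206389   15.36773075
  20.6947595  -62.38608283]
```

```bash
python3 - <<'E'
import numpy as np
th0=np.radians(2.26)-2.5*55/160
P=lambda s:np.array([.4159+.16*np.cos(th0+s/160),.0081+.16*np.sin(th0+s/160)])*100
cur=np.array([50.54,-12.46]);r0=-25
for k in range(5):
    d=[(P(r0+7.5*j)-cur).round(2) for j in range(1,9)]
    print([[float(a),float(b),0] for a,b in d],[round(7.5*j/160,3) for j in range(1,9)])
    cur=cur+d[-1];r0+=60
E
python3 -m pendant '{"hand":[0,0,0,0,0,0],"linear":[[0,0,-1.5],[0,0,-2.5],[0,0,-3.2],[0,0,-3.7],[0,0,-3.7],[0,0,-3.7]],"roll":[0,0,0,0,0,0]}'
```

```text
[[0.62, 0.45, 0], [1.21, 0.91, 0], [1.78, 1.4, 0], [2.33, 1.92, 0], [2.85, 2.46, 0], [3.34, 3.02, 0], [3.81, 3.61, 0], [4.24, 4.22, 0]] [0.047, 0.094, 0.141, 0.188, 0.234, 0.281, 0.328, 0.375]
[[0.41, 0.63, 0], [0.79, 1.28, 0], [1.14, 1.94, 0], [1.46, 2.62, 0], [1.75, 3.31, 0], [2.0, 4.02, 0], [2.22, 4.74, 0], [2.4, 5.46, 0]] [0.047, 0.094, 0.141, 0.188, 0.234, 0.281, 0.328, 0.375]
[[0.15, 0.74, 0], [0.27, 1.48, 0], [0.35, 2.22, 0], [0.4, 2.97, 0], [0.41, 3.72, 0], [0.39, 4.47, 0], [0.33, 5.22, 0], [0.23, 5.96, 0]] [0.047, 0.094, 0.141, 0.188, 0.234, 0.281, 0.328, 0.375]
[[-0.13, 0.74, 0], [-0.29, 1.47, 0], [-0.49, 2.2, 0], [-0.72, 2.91, 0], [-0.98, 3.61, 0], [-1.28, 4.3, 0], [-1.61, 4.98, 0], [-1.97, 5.63, 0]] [0.047, 0.094, 0.141, 0.188, 0.234, 0.281, 0.328, 0.375]
[[-0.39, 0.64, 0], [-0.81, 1.26, 0], [-1.25, 1.87, 0], [-1.73, 2.45, 0], [-2.23, 3.0, 0], [-2.76, 3.53, 0], [-3.31, 4.04, 0], [-3.89, 4.52, 0]] [0.047, 0.094, 0.141, 0.188, 0.234, 0.281, 0.328, 0.375]
time: 3.03
position: [0.5055, -0.1247, 0.0446]
orientation: [[0.829, 0.559, 0.0], [0.559, -0.829, -0.0], [0.0, 0.0, -1.0]]
force: [-0.0, 0.3, 0.3]
finger_gap: 0.0
gripper_force: 0.0
```

Height is 44.6 mm, so each pad should give about 3.5–4 mm. I'll run the first leg over pad 1 and check the force.

```bash
python3 -m pendant '{"hand":[0,0,0,0,0,0,0,0],"linear":[[0.62,0.45,0],[1.21,0.91,0],[1.78,1.4,0],[2.05,1.65,0],[2.05,1.65,0],[2.05,1.65,0],[2.05,1.65,0],[2.05,1.65,0]],"roll":[0.047,0.094,0.141,0.156,0.156,0.156,0.156,0.156]}'
```

```text
time: 3.7
position: [0.5263, -0.1079, 0.0445]
orientation: [[0.732, 0.681, 0.001], [0.681, -0.732, 0.0], [0.001, 0.001, -1.0]]
force: [1.4, 1.0, 2.2]
finger_gap: 0.0001
gripper_force: 0.9
```

The upward force is about 2 N, as expected for some 3.5 mm of travel. I'll continue along the row.

```bash
python3 -m pendant '{"hand":[0,0,0,0,0],"linear":[[0.28,0.27,0],[0.8,0.81,0],[1.29,1.37,0],[1.76,1.96,0],[2.19,2.57,0]],"roll":[0.032,0.078,0.125,0.172,0.219]}'
python3 -m pendant '{"hand":[0,0,0,0,0,0,0,0],"linear":[[0.41,0.63,0],[0.79,1.28,0],[1.14,1.94,0],[1.46,2.62,0],[1.75,3.31,0],[2.0,4.02,0],[2.22,4.74,0],[2.4,5.46,0]],"roll":[0.047,0.094,0.141,0.188,0.234,0.281,0.328,0.375]}'
python3 -m pendant '{"hand":[0,0,0,0],"linear":[[0.15,0.74,0],[0.2,1.1,0],[0.2,1.1,0],[0.2,1.1,0]],"roll":[0.047,0.07,0.07,0.07]}'
```

```text
time: 4.12
position: [0.5486, -0.0813, 0.0442]
orientation: [[0.563, 0.827, 0.0], [0.827, -0.563, 0.0], [0.001, 0.0, -1.0]]
force: [0.2, -0.9, 2.0]
finger_gap: 0.0004
gripper_force: 0.8
time: 4.78
position: [0.572, -0.0273, 0.0443]
orientation: [[0.221, 0.975, -0.0], [0.975, -0.221, -0.001], [-0.001, -0.0, -1.0]]
force: [0.4, -3.8, 2.3]
finger_gap: 0.0002
gripper_force: 1.5
time: 5.12
position: [0.5741, -0.0155, 0.0445]
orientation: [[0.156, 0.988, 0.001], [0.988, -0.156, 0.002], [0.002, 0.001, -1.0]]
force: [0.5, 0.8, 2.0]
finger_gap: 0.0003
gripper_force: 0.9
```

```bash
python3 - <<'E'
from workcell import arm
import cv2,numpy as np
im=arm.read_camera("scene")[110:260,160:360,::-1]
cv2.imwrite("pics/mid.png",cv2.resize(im,None,fx=4,fy=4,interpolation=cv2.INTER_CUBIC))
s=arm.read_state();print(s["time"],s["position"],s["force"],s["joint_pos"].round(1) if hasattr(s["joint_pos"],"round") else s["joint_pos"])
E
```

```text
5.1667 [ 0.57409885 -0.0159045   0.04446312] [0.21720168 0.78703964 1.68137595] [  6.9  52.2 -17.1 105.6  30.9  26.7 -40.9]
```

View pics/mid.png

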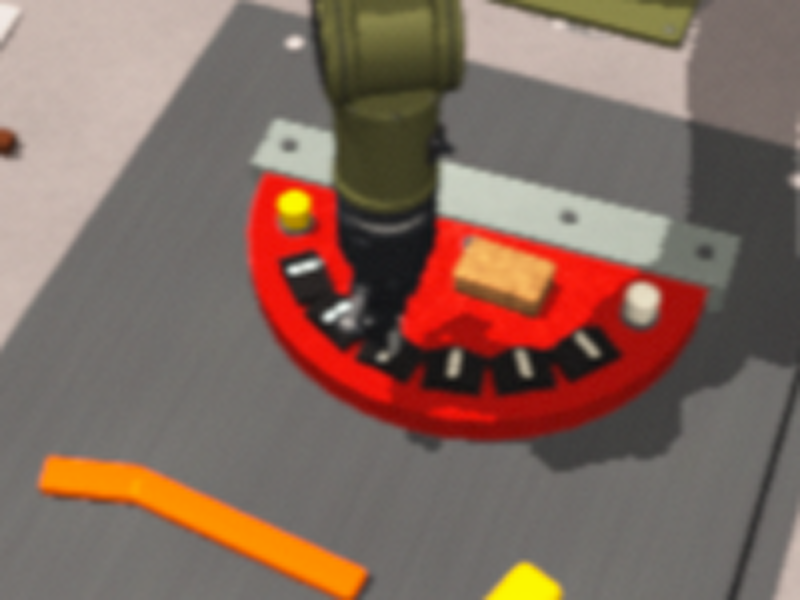

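The tips sit centred on pad 3, at about (390,345), and the block is untouched. I'll continue to pad 6.

```bash
python3 -m pendant '{"hand":[0,0,0,0,0,0,0],"linear":[[0.07,0.38,0],[0.15,1.12,0],[0.2,1.87,0],[0.21,2.62,0],[0.19,3.37,0],[0.13,4.12,0],[0.03,4.86,0]],"roll":[0.024,0.071,0.118,0.164,0.211,0.258,0.305]}'
python3 -m pendant '{"hand":[0,0,0,0,0,0,0,0],"linear":[[-0.13,0.74,0],[-0.29,1.47,0],[-0.49,2.2,0],[-0.72,2.91,0],[-0.98,3.61,0],[-1.28,4.3,0],[-1.61,4.98,0],[-1.97,5.63,0]],"roll":[0.047,0.094,0.141,0.188,0.234,0.281,0.328,0.375]}'
python3 -m pendant '{"hand":[0,0,0,0,0,0,0,0],"linear":[[-0.39,0.64,0],[-0.81,1.26,0],[-1.25,1.87,0],[-1.73,2.45,0],[-2.23,3.0,0],[-2.76,3.53,0],[-3.31,4.04,0],[-3.89,4.52,0]],"roll":[0.047,0.094,0.141,0.188,0.234,0.281,0.328,0.375]}'
python3 -m pendant '{"hand":[0,0,0,0,0,0],"linear":[[0,0,0],[0,0,0],[0,0,0],[0,0,0],[0,0,0],[0,0,0]],"roll":[0,0,0,0,0,0]}'
python3 - <<'E'
from workcell import arm
import cv2,numpy as np
im=arm.read_camera("scene")[110:260,160:360,::-1]
cv2.imwrite("pics/end.png",cv2.resize(im,None,fx=4,fy=4,interpolation=cv2.INTER_CUBIC))
s=arm.read_state();print(s["time"],s["position"],s["force"],s["qd"])
E
```

```text
time: 5.75
position: [0.5742, 0.0323, 0.0443]
orientation: [[-0.151, 0.988, 0.0], [0.988, 0.151, -0.0], [-0.001, 0.0, -1.0]]
force: [0.2, -2.1, 2.6]
finger_gap: 0.0
gripper_force: 0.9
time: 6.42
position: [0.5543, 0.0885, 0.0444]
orientation: [[-0.502, 0.865, 0.001], [0.865, 0.502, -0.0], [-0.0, 0.0, -1.0]]
force: [1.9, -1.2, 0.5]
finger_gap: -0.0001
gripper_force: 0.9
time: 7.08
position: [0.5153, 0.1337, 0.0444]
orientation: [[-0.784, 0.62, 0.001], [0.62, 0.784, 0.0], [-0.0, 0.0, -1.0]]
force: [1.3, -0.4, 1.9]
finger_gap: 0.0005
gripper_force: 0.9
time: 7.58
position: [0.5156, 0.1333, 0.0443]
orientation: [[-0.781, 0.624, -0.0], [0.624, 0.781, 0.0], [0.0, 0.0, -1.0]]
force: [-0.7, 0.9, 2.2]
finger_gap: -0.0003
gripper_force: 0.9
7.6333 [0.51554153 0.13327766 0.04427051] [-0.99332736  1.44599936  1.08926781] [ 0.0010172   0.03968351  0.0374835   0.09838835  0.09278975  0.03465024
 -0.02658182]
```

View pics/end.png

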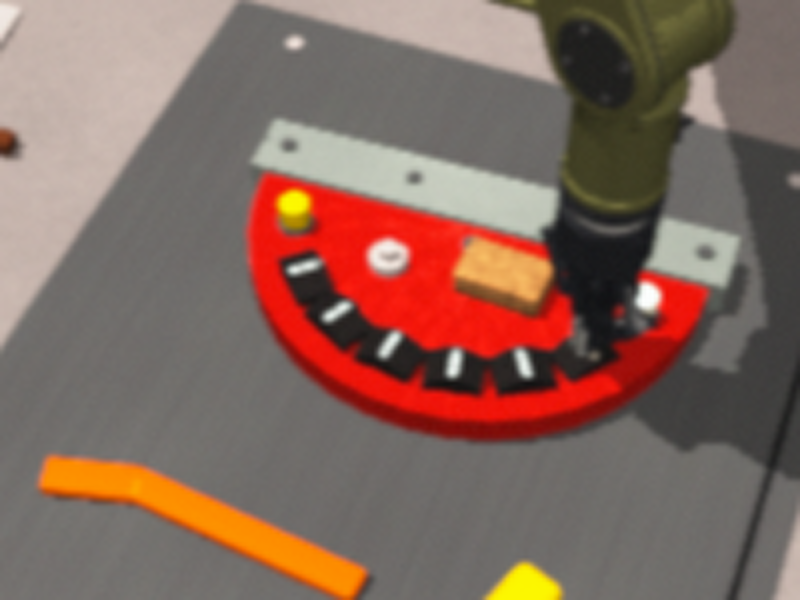

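The tips rest on pad 6, at about (590,350), beside the white post. The other five pads are up, and the block and roller have not moved.

```bash
python3 -c "
from workcell import arm
print(arm.sign_off())"
```

```text
the job is handed in; nothing more can be done
None
```

I ran the closed fingertips along pads 1 to 6 in order, from the yellow post to the white post, each pressed an estimated 3.5–4 mm (from fingertip height) of its 9 mm travel, and handed the job in with only pad 6 held down and nothing on the guard disturbed.

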